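# Set out hardware samples for the catalogue photo

## Task

Set up the group for the catalogue photo on the blue mat: stand the white riser midway between the two plinths with the star knob on top of it, the levelling foot on the round plinth and the clamping lever on the square plinth, each upright and centred on what carries it. Lay the red bridge handle, on its feet, directly in front of the riser (on the robot's side, clear of it and wholly on the mat), parallel to the row. Leave the camera and the dust blower where they are.

Things in the scene. Friction and masses are not known exactly. Their poses are not given: they have to be found in the camera images.
- mat: blue photo mat, 260 x 400 mm, 1 mm thick, lying on the dark wooden table (table top at z = 0; it counts as no height, things on it stand at z = 0). It does not move. Origin at its centre; its x axis points to its rear edge (away from the robot, within 15 degrees), its y axis along its 400 mm length. The two plinths stand on it on its y axis, 125 mm either side of the origin, so the origin is the point midway between them; which plinth is on which side changes.
- round_top (a point): round white plinth, a drum of 80 mm diameter and 40 mm high, fixed; this point is the centre of its flat top, z up.
- square_top (a point): square light grey concrete plinth, 80 x 80 mm and 25 mm high, fixed; this point is the centre of its flat top, z up, x and y along its sides.
- riser_mid (a point): white acrylic riser, loose, 70 g: a three-sided stand 50 x 50 mm and 60 mm high, made of 5 mm sheet: a flat top and two upright side walls (outer faces at y = +25 and -25 mm), open underneath and along its x axis. Stands upright. This point is its centre, 30 mm above its underside; z up. Grip it across its two walls (50 mm, along its y).
- knob_mid (a point): black star knob with a red cap, loose, 60 g: 50 mm diameter, 38 mm high, standing on its hub (28 mm diameter, 12 mm high); the six-lobed head lies from 12 to 34 mm up. This point is on its axis, 22 mm above its underside, within the head; z up; lobes point along +x and every 60 degrees, so across its y the head is 45 mm wide with two lobes on each side.
- handle_mid (a point): red bridge handle (pull handle), loose, 60 g: 116 mm long along its x axis, 36 mm high, standing on its two feet (18 mm wide); the bar between them is 16 mm wide (along y) and lies from 23 to 36 mm up. This point is the middle of the bar, 29 mm above the underside; z up. Grip it across the bar.
- foot_mid (a point): levelling foot, loose, 70 g: a black round pad of 44 mm diameter with an upright threaded steel stud of 10 mm diameter, 80 mm high in all, standing on its pad; the bare stud begins 25 mm up. This point is on its axis, 45 mm above its underside, on the stud; z up.
- lever_mid (a point): orange clamping lever, loose, 90 g: an upright hub of 25 mm diameter and 42 mm high standing on its steel foot, from whose upper part a thin arm (12 mm thick) points out along +x, rising to a round end 63 mm from the hub's axis and 57 mm up. This point is on the hub's axis, 23 mm above its underside; z up. Grip the hub along its y, across the arm's direction.
- camera: bystander: compact camera, black and silver, 104 mm wide (y), 58 mm deep with its lens (lens to -x), 65 mm high, loose; origin under the middle of its body. Leave it alone.
- blower: bystander: blue rubber dust blower with a black nozzle, standing, 54 mm diameter and 107 mm high, loose; origin at the centre of its underside. Leave it alone.
Mind the look-alikes: they are no part of the job. Of the things that look like the part that bears handle_mid, take the one that is farthest to the robot's left at the start. Of the things shaped like the part that bears lever_mid, the orange one is meant.

How it is judged:
By the outcome, as a careful person would: the job done as asked, in the order asked, and still so for the second after the job is handed in, with the robot touching nothing.
It also fails if it takes over 139 s, if anything falls off the work surface, if the arm or the gripper's body presses on something with over 40 N, if the wrist force passes 120 N, or if a joint passes its speed limit or range.

## Robot

A 6-joint arm with a two-finger parallel gripper is mounted at the origin on the work surface. World frame = base frame: x ahead of the robot, y to its left, z up, the work surface at z = 0. Lengths are in mm, angles in rad, forces in N, time in s.
With the tool pointing down it reaches from about 400 to 925 mm from the base axis. Payload 12.5 kg.
Tool frame: the origin (TCP) lies at the very end of the fingers, on their centre line; the grasp point (between the pads) lies 19 mm behind it (bot.tcp_to_grasp is the distance from the TCP to the grasp point, in mm); z points along the fingers, y is the line along which they close (so a half turn about z gives the same grasp; the last joint's range is limited). The gripper opens to 95 mm and grips with 3 to 60 N. Pads are 20 mm wide; open, the fingers measure 119 mm over their backs; the gripper's body (75 mm by 180 mm) begins 59 mm behind the grasp point.
Start: joints at [-1.413, 0.491, 1.559, -0, 1.092, -0.106], TCP at [162.992, -603.391, 214.661] pointing down, gripper open.
Joint ranges: [-3.1, 3.1], [-0.84, 2.19], [0.05, 2.79], [-1.13, 4.28], [0.06, 2.93], [-2.69, 2.69]. Speed limits (rad/s): [2.22, 2.22, 2.79, 3.14, 3.14, 3.14].

## Interface

Orientations are given as a rotation vector (axis times angle).
In Python, from station import bot, read_camera gives the robot as it stands.
- The arm moves only by the tool carry_out, never from a script. Its argument "increments" is a list of rows, each a list of 5 numbers: the opening, from 0 (shut) to 1 (fully open), then the shift along the world's x, y, z in mm, then the turn about the world's z in degrees. In form: [[gripper, x, y, z, turn], ...]. A call has 1 to 5 rows; each row is the pose to reach, as a shift and turn from the pose commanded when the call began; what a row does not reach only later rows make up. A row lasts 1/8 s, in which the tool goes at most 62.5 mm and 10.7 degrees, less where a joint would pass 70% of its speed; a pose out of reach is approached as far as the arm can. A call with a gripper value outside its range is refused whole. The fingers move at their own pace and stop on an object; the grip force is fixed at half the most. Time passes only in rows, so rows that repeat a pose let the fingers close. It gives the time, the measured TCP pose, the force, the opening and the grip force at its end, in the units of the state.
- bot.get_obs(): the state, without advancing time (a new reading comes with each control period).
- read_camera(name): name is "scene" or "top" or "wrist"; returns a dict with "img" (384x512x3 uint8, red, green, blue), "fx", "fy", "cx", "cy" (pixels), "k1" (the pictures are not rectified: a ray, as slopes to the right and down, at radius r is drawn at 1 + k1 r^2 times it, then the intrinsics apply), "R" (3x3) and "t" (3): a world point X has camera coordinates R X + t. Camera axes: x right, y down, z forward; pixel columns grow to the right and rows downward; lengths in mm; the calibration is good to about 2 mm. A picture is of the moment at which its call begins. There is no depth.
- bot.sign_off(): hands the job in; it is judged then, once.
The state is a dict: "t": time; "joint_pos": joint angles; "dq": joint speeds; "effort": joint torques, N m; "tool_pos": TCP position; "orientation": TCP orientation; "force": force on the tool from outside, world axes, zero at the start; "moment": the same for the moment, N m; "width": opening from 0.0 (shut) to 1.0 (fully open); "finger_force": force on a finger pad.
Only numpy, scipy, OpenCV 4.12 (cv2) and the standard library are available. Lean on these libraries where they do the work, as an engineer would, in place of code of your own. Each camera call takes 0.05 s, during which the arm holds its last target. There are 200 camera calls.

## Working session

There is one attempt and no reset: what is moved stays moved. The work goes in short steps, Python scripts to look and compute and a tool call to move; the robot and the scene stay as the last step left them, time stands still between calls to the robot, and variables do not carry over. Pictures are saved under pics/ and viewed, at most 14 in all, crops included, and the job is handed in when it is done.

Besides the shell and the picture viewer there is one more tool, called after "Emit:" in YAML: its name, and indented under it one key for each argument. carry_out: Moves the arm, as the interface text tells. Its arguments: {"type":"object","properties":{"increments":{"type":"array","items":{"type":"array","items":{"type":"number"}}}},"required":["increments"]}

```bash
mkdir -p pics; cat > h.py <<'E'
import numpy as np, cv2
from station import bot, read_camera
def snap(n,f):
    c=read_camera(n); cv2.imwrite('pics/'+f,c['img'][:,:,::-1]); 
    np.savez('pics/'+f+'.npz',**{k:np.array(c[k]) for k in c}); return c
def load(f): return np.load('pics/'+f+'.npz')
def p2w(c,u,v,z):
    K=np.array([[c['fx'],0,c['cx']],[0,c['fy'],c['cy']],[0,0,1]],float)
    x,y=(u-c['cx'])/c['fx'],(v-c['cy'])/c['fy']
    a,b=cv2.undistortPoints(np.array([[[u,v]]],float),K,np.array([float(c['k1']),0,0,0]))[0,0]
    R,t=c['R'],c['t']; o=-R.T@t; d=R.T@np.array([a,b,1.]); return o+d*(z-o[2])/d[2]
def w2p(c,X):
    p=c['R']@np.array(X,float)+c['t']; a,b=p[:2]/p[2]; s=1+c['k1']*(a*a+b*b)
    return c['fx']*a*s+c['cx'],c['fy']*b*s+c['cy']
def crop(f,u0,v0,u1,v1,k,out):
    im=cv2.imread('pics/'+f)[v0:v1,u0:u1]; cv2.imwrite('pics/'+out,cv2.resize(im,None,fx=k,fy=k,interpolation=cv2.INTER_CUBIC))
E
python3 - <<'E'
from h import *
import cv2
for n in ("scene","top"):
    c=snap(n,n+"0.png"); print(n,-c['R'].T@c['t'],c['fx'],c['k1']); 
crop("top0.png",0,0,512,384,1.56,"top0b.png")
crop("scene0.png",0,0,512,384,1.56,"scene0b.png")
E
```

```text
scene [1238.81535919 -637.85380529  897.05735352] 446.50781863959565 0.05937721674654759
top [ 408.78226813  -67.36911606 1090.3000863 ] 383.26994461744056 0.006400933752570702
```

View pics/top0b.png

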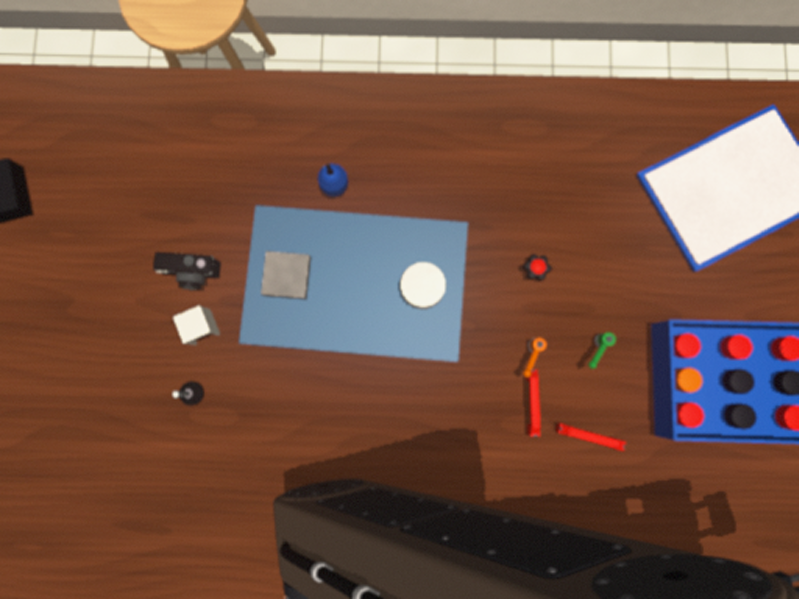

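View pics/scene0b.png

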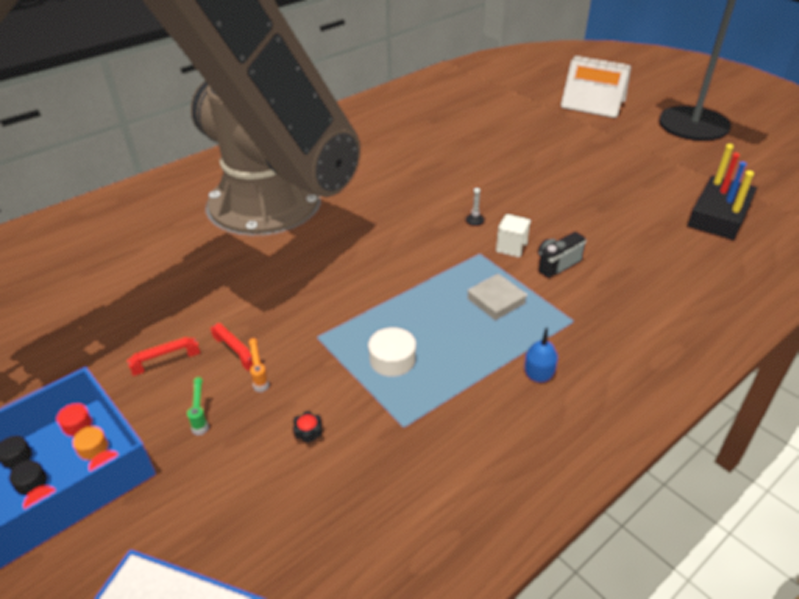

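The top view (800-wide picture) shows two red handles, at (535,405) and (590,437). The first lies farther left, so it is the one meant. The levers are orange at (535,355), the one meant, and green at (603,350). The riser is at (193,324), the foot at (190,392), the knob at (538,267), the square plinth at (286,275) and the round one at (423,285). I'll confirm in enlarged crops.

```bash
python3 - <<'E'
from h import *
import cv2
a=cv2.imread('pics/top0.png')
def g(u0,v0,u1,v1,k):
    im=cv2.resize(a[v0:v1,u0:u1],None,fx=k,fy=k,interpolation=cv2.INTER_CUBIC)
    for u in range(-(-u0//10)*10,u1,10): cv2.putText(im,str(u),((u-u0)*k+k//2-8,8),0,.3,(255,255,255),1); cv2.line(im,((u-u0)*k+k//2,10),((u-u0)*k+k//2,16),(255,255,255),1)
    for v in range(-(-v0//10)*10,v1,10): cv2.putText(im,str(v),(0,(v-v0)*k+k//2+3),0,.3,(255,255,255),1); cv2.line(im,(20,(v-v0)*k+k//2),(26,(v-v0)*k+k//2),(255,255,255),1)
    return im
cv2.imwrite('pics/c1.png',np.hstack([g(95,150,160,270,5),g(325,155,410,275,5)[:600]]))
# mat & plinths
hsv=cv2.cvtColor(a,cv2.COLOR_BGR2HSV)
c=load('top0.png')
m=cv2.inRange(hsv,(90,60,60),(125,255,255)); n,l,s,ce=cv2.connectedComponentsWithStats(m)
i=[j for j in range(1,n) if l[165,230]==j or l[190,230]==j][0]
r=cv2.minAreaRect(cv2.findContours((l==i).astype('uint8'),0,2)[0][0])
q=np.array([p2w(c,*p,0) for p in cv2.boxPoints(r)]); print(q.round(1),q.mean(0))
for k in range(4): d=q[k]-q[k-1]; print(np.hypot(*d[:2]),np.degrees(np.arctan2(d[1],d[0])))
E
```

```text
[[ 466.9  229.2    0. ]
 [ 724.7  224.2    0. ]
 [ 700.4 -184.1    0. ]
 [ 444.9 -166.4    0. ]] [584.21788996  25.73382267   0.        ]
396.2241999281697 86.81780751506838
257.8872784736003 -1.114388392236172
409.0888693081862 -93.40762151713476
256.13449284064006 176.02224199145002
```

View pics/c1.png

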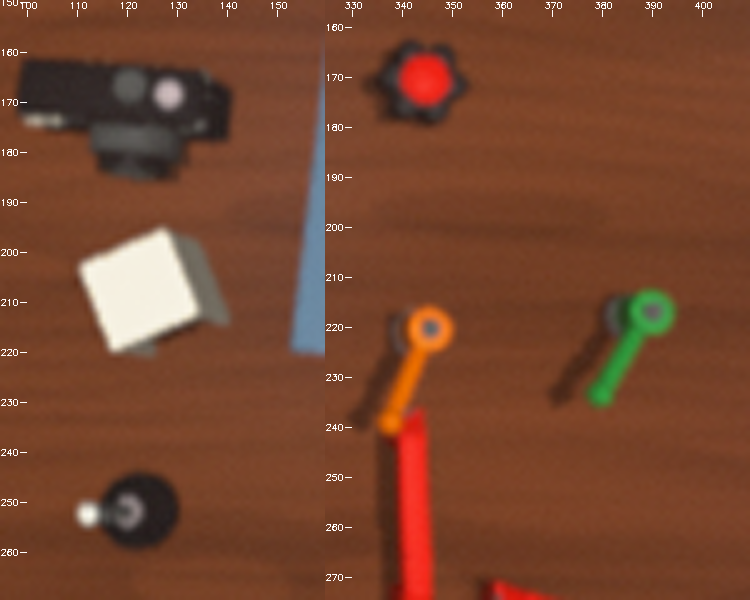

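The crop confirms the picks: the orange lever's hub is at (345.6,220.2) with its arm end at (337.6,239.4), and the left-hand red handle runs just below it. The knob cap is at (344.6,170.5), the riser top at about (122.8,207.6), and the foot's stud tip at (112.2,252.4).

```bash
cat >> h.py <<'E'
from scipy.optimize import least_squares
def fit(c,img,pts,x0,yaw=True):
    """pose (x,y,yaw) of points pts (local, z abs) seen at img px"""
    def f(p):
        C,S=np.cos(p[2]),np.sin(p[2])
        return np.ravel([np.subtract(w2p(c,(p[0]+C*a-S*b,p[1]+S*a+C*b,z)),q) for (a,b,z),q in zip(pts,img)])
    r=least_squares(f,x0,x_scale=[1,1,.01]); return r.x, np.abs(r.fun).max()
E
python3 - <<'E'
from h import *
a=cv2.imread('pics/top0.png'); hsv=cv2.cvtColor(a,cv2.COLOR_BGR2HSV); c=load('top0.png')
m=cv2.inRange(hsv,(90,60,60),(125,255,255)); n,l,s,ce=cv2.connectedComponentsWithStats(m)
k=cv2.convexHull(cv2.findContours((l==l[165,230]).astype('uint8'),0,2)[0][0])
q=cv2.approxPolyDP(k,8,True)[:,0]; print(q.tolist())
q=sorted(q.tolist(),key=lambda p:p[0]); L=sorted(q[:2],key=lambda p:p[1]); Rr=sorted(q[2:],key=lambda p:p[1])
print('mat',fit(c,[L[0],L[1],Rr[0],Rr[1]],[(130,200,0),(-130,200,0),(130,-200,0),(-130,-200,0)],[584,25,0]))
# plinths
for nm,(u,v),z,lo,hi in(('sq',(183,176),25,(0,0,80),(30,70,230)),('rd',(271,182),40,(0,0,190),(60,70,255))):
    mm=cv2.inRange(hsv,lo,hi); n,l,s,ce=cv2.connectedComponentsWithStats(mm); i=l[v,u]; print(nm,s[i],ce[i],p2w(c,*ce[i],z).round(1))
red=cv2.inRange(hsv,(0,200,110),(5,255,255))|cv2.inRange(hsv,(174,200,110),(180,255,255))
n,l,s,ce=cv2.connectedComponentsWithStats(red)
for i in range(1,n):
    if s[i][4]>30 and s[i][0]<405:
        r=cv2.minAreaRect(np.argwhere(l==i)[:,::-1].astype(np.float32)); print('red',s[i],ce[i].round(1),r,p2w(c,*r[0],36).round(1))
print('knob',p2w(c,344.6,170.5,38))
print('riser',fit(c,[(95+x/5-.4,150+y/5-.4) for x,y in((80,267),(165,228),(203,315),(117,352))],[(-25,25,60),(25,25,60),(25,-25,60),(-25,-25,60)],[500,250,.3]))
print('foot',p2w(c,112.2,252.4,80),p2w(c,123.2,251.6,10))
h,e=p2w(c,345.6,220.2,42),p2w(c,337.6,239.4,55); print('lever',h,e,np.degrees(np.arctan2(*(e-h)[1::-1])))
print('cam',p2w(c,122,185,30))
E
```

```text
[[164, 133], [298, 143], [292, 230], [154, 219]]
mat (array([ 5.83852818e+02,  2.44706439e+01, -5.43286206e-02]), np.float64(1.3981548536742423))
sq [168 162  31  29 787] [182.77636595 175.95552732] [589.7 147.3  25. ]
rd [257 168  29  29 645] [270.7751938  182.03255814] [ 576.  -100.9   40. ]
red [341 166   9  10  65] [344.8 170.2] ((344.7500305175781, 170.25001525878906), (8.485280990600586, 7.77817440032959), 45.0) [ 614.9 -306.7   36. ]
red [339 237   8  43 282] [342.4 258.9] ((342.5, 258.0), (42.0, 7.0), 90.0) [ 373.4 -298.9   36. ]
red [357 271  44  18 295] [378.6 279.8] ((378.4296569824219, 279.7556457519531), (44.04008102416992, 7.1110148429870605), 15.376252174377441) [ 318.5 -394.6   36. ]
knob [ 613.78902475 -305.81873794   38.        ]
riser (array([492.98362659, 297.6162029 ,  -1.10732437]), np.float64(0.4880561548574178))
foot [373.98291867 309.71530975  80.        ] [374.52769425 305.34906299  10.        ]
lever [ 475.30984863 -306.66457811   42.        ] [ 422.67612552 -281.97012873   55.        ] 154.86518437063995
cam [558.9809211  315.28613521  30.        ]
```

```bash
python3 - <<'E'
from h import *
from scipy.spatial.transform import Rotation as Ro
o=bot.get_obs(); print(o['t'],o['tool_pos'],Ro.from_rotvec(o['orientation']).as_matrix().round(3),o['width'])
c=read_camera('wrist'); print((-c['R'].T@c['t']).round(1),c['R'].round(3),c['fx'])
E
```

```text
0.1 [ 162.96293523 -603.1724499   214.12181667] [[ 0.965  0.261 -0.   ]
 [ 0.261 -0.965  0.001]
 [ 0.    -0.001 -1.   ]] 0.9977303043787058
[ 230.9 -585.2  383.7] [[ 0.261 -0.965 -0.001]
 [-0.935 -0.253  0.249]
 [-0.241 -0.064 -0.968]] 291.6598004891352
```

Emit:
carry_out:
  increments:
    - [1,55,30,10,0]
    - [1,110,60,20,0]
    - [1,165,90,25,0]
    - [1,220,140,25,0]
    - [1,265,180,25,0]

```text
t: 0.78
tool_pos: [420.6, -429.7, 239.5]
orientation: [-3.114, -0.413, 0.0]
force: [-0.2, -0.2, -1.0]
width: 1.0
finger_force: 0.0
```

Emit:
carry_out:
  increments:
    - [1,0,40,0,0]
    - [1,0,80,0,0]
    - [1,0,90,0,0]
    - [1,0,90,0,0]
    - [1,0,90,0,0]

```text
t: 1.4
tool_pos: [419.3, -342.2, 239.6]
orientation: [3.114, 0.412, 0.0]
force: [-1.0, 0.1, -0.6]
width: 1.0
finger_force: 0.0
```

```bash
python3 - <<'E'
from h import *
from scipy.spatial.transform import Rotation as Ro
o=bot.get_obs(); print(o['t'],o['tool_pos'],Ro.from_rotvec(o['orientation']).as_matrix().round(3),o['width'],o['force'])
c=snap('wrist','w1.png');print((-c['R'].T@c['t']).round(1)); crop('w1.png',0,0,512,384,1.5625,'w1b.png')
E
```

```text
1.4 [ 419.27067711 -342.23745651  239.56456047] [[ 0.966  0.26   0.   ]
 [ 0.26  -0.966 -0.   ]
 [ 0.     0.    -1.   ]] 0.9995347624009044 [-0.95461009  0.05317167 -0.55426376]
[ 487.1 -324.1  409.2]
```

View pics/w1b.png

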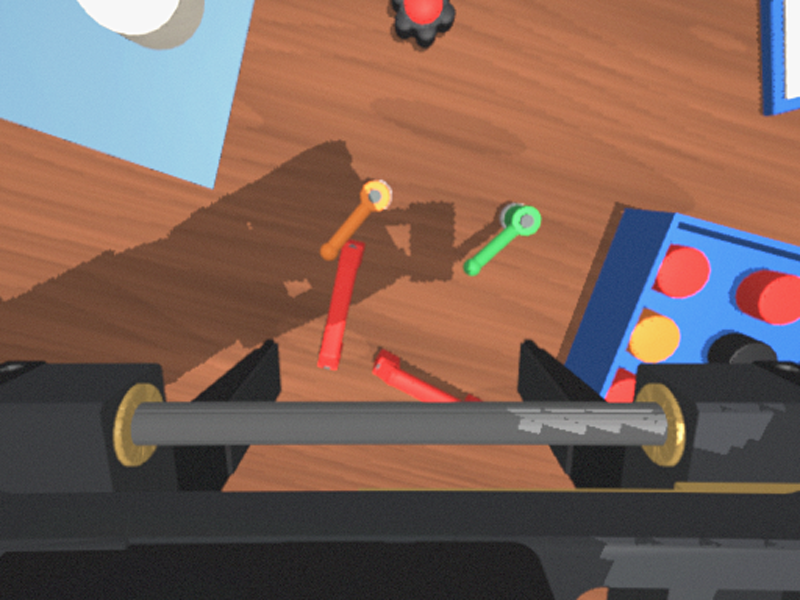

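The wrist view shows the orange lever's hub top at (375,196) and arm end at (328,253). The wanted handle runs (351,243)–(330,368) and the knob is at (424,8). On to the riser.

Emit:
carry_out:
  increments:
    - [1,10,60,0,0]
    - [1,20,120,0,0]
    - [1,30,180,0,0]
    - [1,40,240,0,0]
    - [1,40,300,0,0]

```text
t: 2.08
tool_pos: [459.9, -40.1, 239.6]
orientation: [3.114, 0.411, 0.001]
force: [1.6, -0.1, 0.3]
width: 0.999
finger_force: 0.0
```

Emit:
carry_out:
  increments:
    - [1,0,60,0,0]
    - [1,0,120,0,0]
    - [1,-10,180,0,0]
    - [1,-15,240,0,0]
    - [1,-20,300,0,0]

```text
t: 2.7
tool_pos: [439.6, 260.4, 239.7]
orientation: [3.114, 0.412, 0.001]
force: [-0.0, -0.0, -0.6]
width: 0.998
finger_force: 0.0
```

Emit:
carry_out:
  increments:
    - [1,0,30,0,0]
    - [1,0,30,0,0]
    - [1,0,30,0,0]
    - [1,0,30,0,0]

```text
t: 3.2
tool_pos: [439.6, 287.7, 239.7]
orientation: [3.114, 0.411, -0.0]
force: [-0.3, -0.7, -0.7]
width: 1.0
finger_force: 0.0
```

```bash
python3 - <<'E'
from h import *
c=load('w1.png'); s=lambda u,v:((u+.5)/1.5625-.5,(v+.5)/1.5625-.5)
h,e=p2w(c,*s(375,196),42),p2w(c,*s(328,253),55); print('lever',h,e,np.degrees(np.arctan2(*(e-h)[1::-1])))
h,e=p2w(c,*s(351,243),36),p2w(c,*s(332,360),36); print('handle',h,e,(h+e)/2,np.degrees(np.arctan2(*(h-e)[1::-1])))
print('knob',p2w(c,*s(424,8),38))
o=bot.get_obs(); print(o['t'],o['tool_pos'])
c=snap('wrist','w2.png'); crop('w2.png',0,0,512,384,1.5625,'w2b.png')
E
```

```text
lever [ 475.05261767 -308.18442276   42.        ] [ 424.05426802 -284.08991235   55.        ] 154.71129521026185
handle [ 433.57389534 -298.24319633   36.        ] [ 330.13539982 -306.24664452   36.        ] [ 381.85464758 -302.24492042   36.        ] 4.424387398852945
knob [ 610.33860781 -309.63984793   38.        ]
3.2 [439.63796779 287.72477228 239.67230364]
```

View pics/w2b.png

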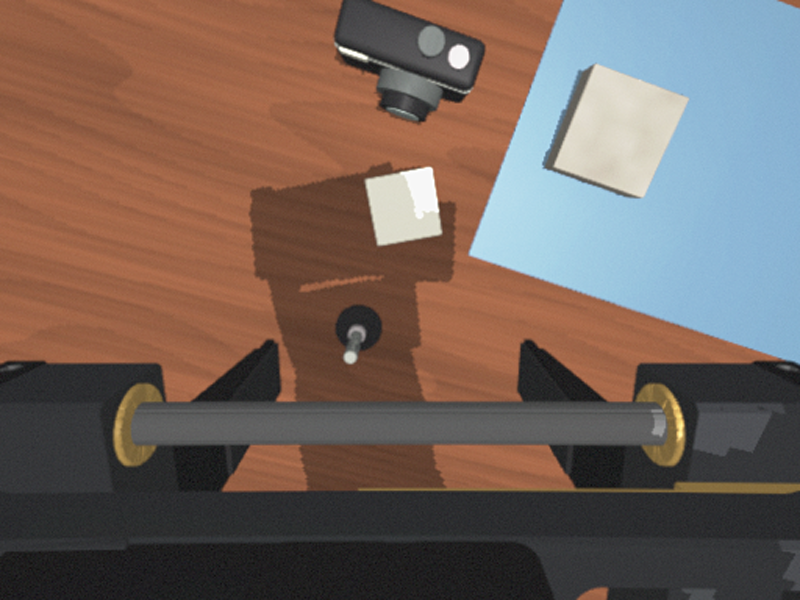

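```bash
python3 - <<'E'
from h import *
crop('scene0.png',290,110,390,185,7,'s1.png')
c=load('w2.png'); s=lambda u,v:((u+.5)/1.5625-.5,(v+.5)/1.5625-.5)
r=fit(c,[s(*p) for p in((366,180),(432,167),(441,233),(378,245))],[(25,25,60),(25,-25,60),(-25,-25,60),(-25,25,60)],[500,290,.3]);print('riser',r,np.degrees(r[0][2]))
print('foot',p2w(c,*s(350,357),80),p2w(c,*s(358.5,327),10))
q=load('scene0.png')
for n,a in(('+x26',26.),('-y',-64),('-x',206),('+y',116)):
    a=np.radians(a);u,v=w2p(q,(r[0][0]+25*np.cos(a),r[0][1]+25*np.sin(a),30));print(n,(u-290)*7,(v-110)*7)
E
```

```text
riser (array([4.94001152e+02, 2.97845423e+02, 4.39566060e-01]), np.float64(0.8224476760769335)) 25.185280049017322
foot [374.96987299 308.91241039  80.        ] [377.26327    308.91218337  10.        ]
+x26 323.7825013052014 296.8479894357213
-y 255.9171283383091 314.72997046791136
-x 219.71625193007554 272.64160108514693
+y 286.6779151233395 255.32939285265869
```

View pics/s1.png

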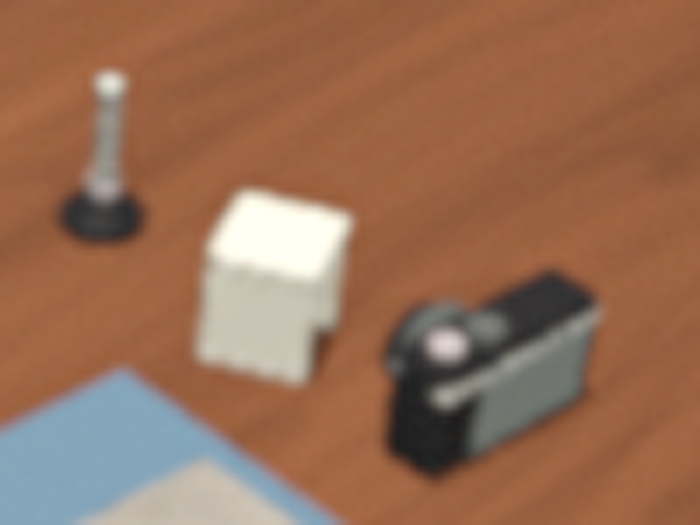

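The crop shows the solid wall on the riser's -y side (256,315) and its open end facing the camera (324,297). So its x axis points at about 25.7° and I grip at tool yaw 25.7°.

Emit:
carry_out:
  increments:
    - [1,54,10,-50,10.5]
    - [1,54,10,-100,10.5]
    - [1,54,10,-140,10.5]
    - [1,54,10,-140,10.5]

```text
t: 3.75
tool_pos: [492.4, 297.6, 97.5]
orientation: [3.063, 0.694, -0.008]
force: [0.9, -0.0, 0.4]
width: 1.001
finger_force: 0.0
```

Emit:
carry_out:
  increments:
    - [1,0,0,-40,0]
    - [1,0,0,-70,0]
    - [1,0,0,-87.5,0]
    - [1,0,0,-87.5,0]

```text
t: 4.25
tool_pos: [493.6, 298.8, 12.7]
orientation: [3.063, 0.696, 0.0]
force: [-0.6, -0.3, -0.2]
width: 1.0
finger_force: 0.0
```

Emit:
carry_out:
  increments:
    - [0.4,0,0,0,0]
    - [0.4,0,0,0,0]
    - [0.3,0,0,0,0]
    - [0.3,0,0,0,0]
    - [0.3,0,0,0,0]

```text
t: 4.88
tool_pos: [493.3, 298.8, 12.2]
orientation: [3.063, 0.696, 0.0]
force: [0.5, -0.7, -0.2]
width: 0.531
finger_force: 0.0
```

Emit:
carry_out:
  increments:
    - [0.3,0,0,0,0]
    - [0.3,0,0,0,0]
    - [0.3,0,0,0,0]

```text
t: 5.25
tool_pos: [493.3, 298.8, 12.2]
orientation: [3.063, 0.696, 0.0]
force: [-0.5, -0.3, 3.6]
width: 0.527
finger_force: 30.0
```

Emit:
carry_out:
  increments:
    - [0.3,0,0,30,0]
    - [0.3,0,0,80,0]
    - [0.3,0,0,90,0]
    - [0.3,0,0,90,0]

```text
t: 5.75
tool_pos: [493.2, 298.8, 102.3]
orientation: [-3.063, -0.696, -0.001]
force: [0.2, 0.3, -1.5]
width: 0.525
finger_force: 30.0
```

Emit:
carry_out:
  increments:
    - [0.3,18,-55,0,-6]
    - [0.3,36,-110,0,-12]
    - [0.3,54,-165,0,-18]
    - [0.3,72,-220,0,-24]
    - [0.3,88,-265,0,-28.8]

```text
t: 6.38
tool_pos: [581.0, 31.7, 100.3]
orientation: [3.14, -0.094, -0.004]
force: [0.3, 0.8, -0.9]
width: 0.528
finger_force: 30.0
```

Emit:
carry_out:
  increments:
    - [0.3,2,-10,0,0]
    - [0.3,2,-10,-30,0]
    - [0.3,2,-10,-70,0]
    - [0.3,2,-10,-85,0]
    - [0.3,2,-10,-87,0]

```text
t: 7.0
tool_pos: [582.6, 24.4, 14.2]
orientation: [-3.14, 0.086, 0.004]
force: [-0.5, 0.6, -0.9]
width: 0.52
finger_force: 30.0
```

```bash
cat >> h.py <<'E'
from scipy.spatial.transform import Rotation as Ro
def st():
    o=bot.get_obs(); M=Ro.from_rotvec(o['orientation']).as_matrix(); print(round(o['t'],2),o['tool_pos'].round(1) if hasattr(o['tool_pos'],'round') else o['tool_pos'],'yaw',np.degrees(np.arctan2(M[1,0],M[0,0])).round(2),np.round(o['force'],1),round(o['width'],3))
E
python3 -c "
from h import *; st()"
```

```text
7.0 [582.6  24.4  14.2] yaw -3.13 [-0.5  0.6 -0.9] 0.52
```

Lower to contact, release, back up, and check from above.

Emit:
carry_out:
  increments:
    - [0.3,0.6,-0.7,-2.5,0]
    - [0.3,0.6,-0.7,-2.7,0]
    - [0.6,0.6,-0.7,-2.5,0]
    - [0.7,0.6,-0.7,-2.5,0]
    - [0.7,0.6,-0.7,-2.5,0]

```text
t: 7.62
tool_pos: [584.0, 23.1, 12.9]
orientation: [3.14, -0.087, 0.001]
force: [0.3, 0.1, -0.7]
width: 0.689
finger_force: 0.0
```

Emit:
carry_out:
  increments:
    - [0.8,0,0,0,0]
    - [0.8,0,0,40,0]
    - [0.8,0,0,90,0]
    - [1,-30,0,150,0]
    - [1,-75,0,200,0]

```text
t: 8.25
tool_pos: [514.5, 23.1, 207.5]
orientation: [3.14, -0.087, 0.002]
force: [0.1, -0.4, 1.0]
width: 0.953
finger_force: 0.0
```

Emit:
carry_out:
  increments:
    - [1,-30,0,25,0]
    - [1,-30,0,30,0]
    - [1,-30,0,30,0]
    - [1,-30,0,30,0]

```text
t: 8.75
tool_pos: [485.3, 23.1, 234.6]
orientation: [3.14, -0.088, -0.003]
force: [-0.2, -0.4, -0.4]
width: 1.001
finger_force: 0.0
```

```bash
python3 - <<'E'
from h import *
st(); c=snap('wrist','w3.png'); crop('w3.png',0,0,512,384,1.5625,'w3b.png')
E
```

```text
8.75 [485.3  23.1 234.6] yaw -3.19 [-0.2 -0.4 -0.4] 1.001
```

View pics/w3b.png

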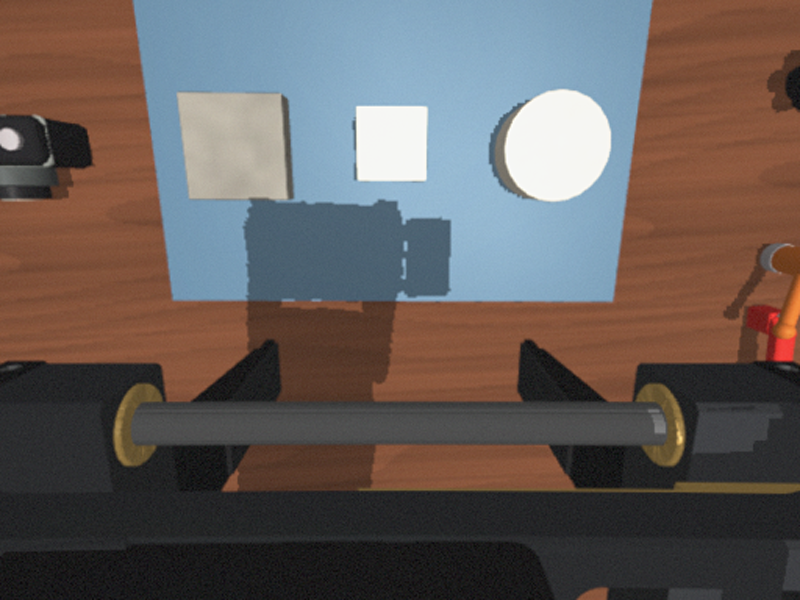

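The riser stands upright in the row, its top spanning (357,106)–(427,181). The square plinth's top is (178,93)–(285,198), the round one's centre is (558,145), and the mat's front corners are (173,300) and (614,301).

```bash
python3 - <<'E'
from h import *
c=load('w3.png'); s=lambda u,v:((u+.5)/1.5625-.5,(v+.5)/1.5625-.5)
F=lambda q,h,z,x0:(lambda r:(r[0][:2].round(1),np.degrees(r[0][2]).round(2),r[1].round(2)))(fit(c,[s(*p) for p in q],[(h,h,z),(h,-h,z),(-h,-h,z),(-h,h,z)],x0))
print('riser',F([(357,106),(427,106),(427,181),(356,181)],25,60,[583,24,0]))
print('sq',F([(178,93),(280,93),(285,198),(190,199)],40,25,[589,147,0]))
im=c['img'][:,:,::-1]; g=cv2.inRange(cv2.cvtColor(im,cv2.COLOR_BGR2HSV),(0,0,215),(180,40,255)); n,l,S,ce=cv2.connectedComponentsWithStats(g); i=l[93,357]; print(S[i],ce[i])
print('rd',p2w(c,*ce[i],40), p2w(c,*s(558,145),40))
a,b=p2w(c,*s(173,300),0),p2w(c,*s(614,301),0);print('front',a,b,np.degrees(np.arctan2(-(a-b)[0],(a-b)[1])))
E
```

```text
riser (array([584.2,  22.6]), np.float64(-3.44), np.float64(0.88))
sq (array([591.2, 147.1]), np.float64(-3.12), np.float64(1.92))
[ 323   57   68   72 3794] [356.71428571  92.62651555]
rd [ 578.20239425 -101.99326373   40.        ] [ 578.19382917 -102.25702892   40.        ]
front [465.82591108 229.70115081   0.        ] [ 442.83158452 -170.88021479    0.        ] -3.285309271566408
```

Emit:
carry_out:
  increments:
    - [1,6,-62,0,0]
    - [1,12,-124,0,0]
    - [1,18,-186,0,0]
    - [1,24,-248,0,0]
    - [1,30,-310,0,0]

```text
t: 9.43
tool_pos: [515.0, -289.1, 234.5]
orientation: [-3.14, 0.088, 0.002]
force: [0.8, -0.0, 0.0]
width: 1.003
finger_force: 0.0
```

Emit:
carry_out:
  increments:
    - [1,5,-20,-10,0]
    - [1,5,-20,-10,0]
    - [1,5,-20,-10,0]
    - [1,5,-20,-10,0]

```text
t: 9.93
tool_pos: [520.2, -305.5, 226.1]
orientation: [3.14, -0.085, 0.0]
force: [0.1, 0.2, 0.5]
width: 1.0
finger_force: 0.0
```

```bash
python3 - <<'E'
from h import *
st(); c=snap('wrist','w4.png'); 
p=w2p(c,(612,-308,30)); u,v=int(p[0]),int(p[1]); print(u,v); u0,v0=max(0,u-150),max(0,v-70);crop('w4.png',u0,v0,u0+260,v0+190,3,'w4b.png'); print(u0,v0)
E
```

```text
9.93 [ 520.2 -305.5  226.1] yaw -3.09 [0.1 0.2 0.5] 1.0
252 100
102 30
```

View pics/w4b.png

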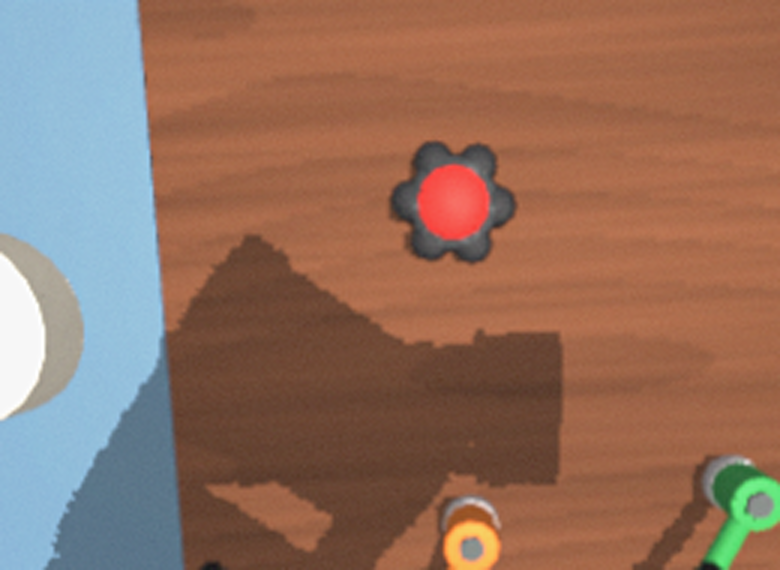

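The knob's lobes point right at (515,206) and left at (391,198), with the cap centred at (453,202). That puts its lobes at about 23° + 60°·n.

```bash
python3 - <<'E'
from h import *
c=load('w4.png'); s=lambda u,v:((u+.5)/3-.5+102,(v+.5)/3-.5+30)
print(p2w(c,*s(453,202),38),p2w(c,*s(453,202),30))
a,b=p2w(c,*s(515,206),26),p2w(c,*s(391,198),26); print((a+b)/2,np.hypot(*(a-b)[:2]),np.degrees(np.arctan2(*(a-b)[1::-1])))
L=[(515,206),(391,198),(432,142),(478,144),(427,260),(473,263)]
A=[p2w(c,*s(*p),26) for p in L]; m=np.mean(A,0); print(m,[round(np.degrees(np.arctan2(*(q-m)[1::-1]))%60,1) for q in A])
print('lever',p2w(c,*s(471,547),42))
E
```

```text
[ 615.10969182 -307.88464086   38.        ] [ 615.66480869 -307.85368814   30.        ]
[ 615.92694414 -307.86711928   26.        ] 49.80702892099757 -96.54185781691693
[ 615.62017461 -307.68754453   26.        ] [np.float64(24.2), np.float64(22.7), np.float64(16.6), np.float64(32.4), np.float64(31.5), np.float64(16.5)]
lever [ 475.72563625 -307.83132401   42.        ]
```

Emit:
carry_out:
  increments:
    - [1,30,-1,-40,10]
    - [1,60,-1,-80,20]
    - [1,95,-1,-120,26.9]
    - [1,95,-1,-150,26.9]
    - [1,95,-1,-150,26.9]

```text
t: 10.6
tool_pos: [614.2, -306.5, 73.8]
orientation: [-3.072, -0.646, 0.005]
force: [-0.2, -0.3, 0.0]
width: 0.995
finger_force: 0.0
```

Emit:
carry_out:
  increments:
    - [1,0,0,-30,0]
    - [1,0,0,-40,0]
    - [1,0,0,-40,0]
    - [1,0,0,-40,0]

```text
t: 11.1
tool_pos: [615.4, -308.2, 37.3]
orientation: [3.073, 0.645, 0.002]
force: [0.4, -0.7, 0.2]
width: 0.999
finger_force: 0.0
```

```bash
python3 -c "
from h import *; st()"
```

```text
11.1 [ 615.4 -308.2   37.3] yaw 23.71 [ 0.4 -0.7  0.2] 0.999
```

Emit:
carry_out:
  increments:
    - [1,0,0.3,-25,0]
    - [1,0,0.3,-33,0]
    - [1,0,0.3,-33,0]
    - [0.4,0,0.3,-33,0]
    - [0.3,0,0.3,-33,0]

```text
t: 11.72
tool_pos: [615.2, -307.7, 3.5]
orientation: [3.074, 0.645, 0.001]
force: [-0.5, 0.1, 0.3]
width: 0.844
finger_force: 0.0
```

Emit:
carry_out:
  increments:
    - [0.3,0,0,0,0]
    - [0.3,0,0,0,0]
    - [0.3,0,0,0,0]
    - [0.3,0,0,0,0]
    - [0.3,0,0,0,0]

```text
t: 12.35
tool_pos: [614.9, -307.6, 2.7]
orientation: [3.074, 0.646, 0.0]
force: [-0.2, -0.2, 0.8]
width: 0.467
finger_force: 30.0
```

Emit:
carry_out:
  increments:
    - [0.3,0,0,30,0]
    - [0.3,0,0,80,0]
    - [0.3,0,0,120,0]
    - [0.3,0,0,120,0]

```text
t: 12.85
tool_pos: [616.0, -308.2, 126.1]
orientation: [3.071, 0.645, 0.006]
force: [0.2, -0.3, -0.5]
width: 0.474
finger_force: 30.0
```

Emit:
carry_out:
  increments:
    - [0.3,-6,60,0,-6]
    - [0.3,-12,120,0,-12]
    - [0.3,-18,180,0,-18]
    - [0.3,-24,240,0,-24]
    - [0.3,-30,300,0,-27]

```text
t: 13.48
tool_pos: [584.0, -5.7, 121.6]
orientation: [-3.14, 0.094, 0.003]
force: [0.7, 0.3, -0.1]
width: 0.47
finger_force: 30.0
```

Emit:
carry_out:
  increments:
    - [0.3,-1,30.5,0,0]
    - [0.3,-1,30.5,0,0]
    - [0.3,-1,30.5,-20,0]
    - [0.3,-1,30.5,-40,0]
    - [0.3,-1,30.5,-40,0]

```text
t: 14.1
tool_pos: [583.0, 22.0, 81.0]
orientation: [3.14, -0.092, -0.006]
force: [0.4, -0.3, 0.0]
width: 0.471
finger_force: 30.0
```

Emit:
carry_out:
  increments:
    - [0.3,0,0,0,0]

```text
t: 14.22
tool_pos: [584.1, 22.3, 82.9]
orientation: [3.14, -0.091, -0.0]
force: [-0.3, 0.5, -1.0]
width: 0.474
finger_force: 30.0
```

```bash
python3 -c "
from h import *; st()"
```

```text
14.22 [584.1  22.3  82.9] yaw -3.32 [-0.3  0.5 -1. ] 0.474
```

Emit:
carry_out:
  increments:
    - [0.3,0.3,0.3,-10,0]
    - [0.3,0.3,0.3,-17,0]
    - [0.3,0.3,0.3,-18.5,0]
    - [0.3,0.3,0.3,-18.5,0]

```text
t: 14.72
tool_pos: [584.2, 23.3, 64.1]
orientation: [3.14, -0.09, -0.0]
force: [-0.4, -0.4, -0.4]
width: 0.475
finger_force: 30.0
```

Emit:
carry_out:
  increments:
    - [0.3,0,0,-1,0]
    - [0.3,0,0,-1,0]

```text
t: 14.98
tool_pos: [584.2, 23.2, 63.3]
orientation: [3.14, -0.09, 0.0]
force: [0.0, -0.1, -0.4]
width: 0.475
finger_force: 30.0
```

Emit:
carry_out:
  increments:
    - [0.3,0,0,-0.7,0]
    - [0.3,0,0,-0.7,0]
    - [0.3,0,0,-0.7,0]

```text
t: 15.35
tool_pos: [584.3, 23.3, 62.7]
orientation: [3.14, -0.09, 0.0]
force: [-0.3, -0.1, 2.5]
width: 0.473
finger_force: 30.0
```

Emit:
carry_out:
  increments:
    - [0.3,0,0,-0.7,0]
    - [0.3,0,0,-0.7,0]
    - [0.3,0,0,-0.7,0]

```text
t: 15.72
tool_pos: [584.4, 23.2, 62.6]
orientation: [3.14, -0.09, 0.001]
force: [-1.9, 0.7, 9.4]
width: 0.474
finger_force: 30.0
```

Emit:
carry_out:
  increments:
    - [0.3,0,0,0.6,0]
    - [0.6,0,0,0.6,0]
    - [0.8,0,0,0.6,0]
    - [0.9,0,0,0.6,0]
    - [0.9,0,0,0.6,0]

```text
t: 16.35
tool_pos: [584.1, 23.2, 62.3]
orientation: [3.14, -0.09, -0.0]
force: [-0.0, -0.6, 0.5]
width: 0.84
finger_force: 0.0
```

Emit:
carry_out:
  increments:
    - [1,0,0,30,0]
    - [1,0,0,80,0]
    - [1,-20,0,130,0]
    - [1,-60,0,165,0]
    - [1,-100,0,175,0]

```text
t: 16.98
tool_pos: [483.6, 23.2, 239.4]
orientation: [3.14, -0.09, 0.005]
force: [1.0, -0.3, 0.3]
width: 1.002
finger_force: 0.0
```

Emit:
carry_out:
  increments:
    - [1,0,0,0,0]
    - [1,0,0,0,0]

```text
t: 17.23
tool_pos: [484.8, 23.2, 237.5]
orientation: [3.14, -0.09, 0.001]
force: [1.1, 0.3, -0.7]
width: 1.002
finger_force: 0.0
```

```bash
python3 - <<'E'
from h import *
st(); c=snap('wrist','w5.png'); crop('w5.png',60,20,320,200,3,'w5b.png')
E
```

```text
17.23 [484.8  23.2 237.5] yaw -3.29 [ 1.1  0.3 -0.7] 1.002
```

View pics/w5b.png

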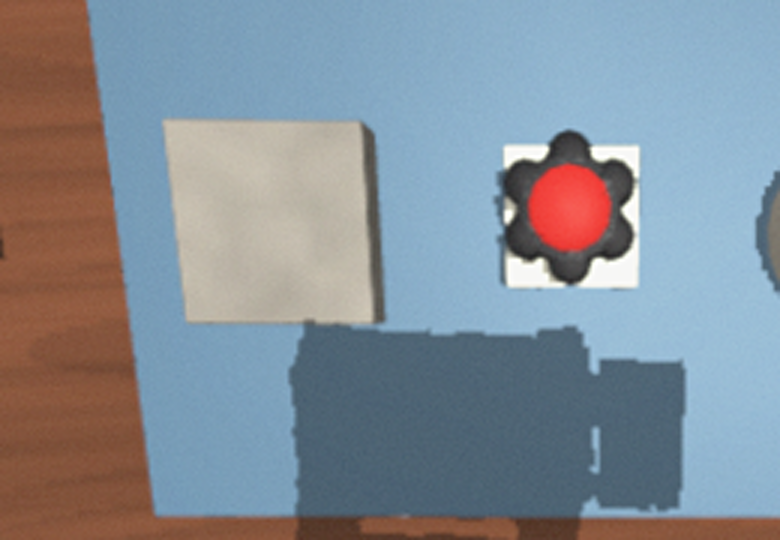

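```bash
python3 - <<'E'
from h import *
c=load('w5.png'); s=lambda u,v:((u+.5)/3-.5+60,(v+.5)/3-.5+20)
print('cap',p2w(c,*s(570,208),98),p2w(c,*s(570,208),94)); a,b=p2w(c,*s(569,130),86),p2w(c,*s(571,283),86); print('lobes',(a+b)/2)
r=fit(c,[s(*p) for p in[(504,146),(639,146),(638,288),(505,288)]],[(25,25,60),(25,-25,60),(-25,-25,60),(-25,25,60)],[584,23,0]);print('riser',r,np.degrees(r[0][2]))
E
```

```text
cap [584.18065609  22.80962467  98.        ] [584.56016651  22.85720789  94.        ]
lobes [585.24988744  22.94821861  86.        ]
riser (array([ 5.84063249e+02,  2.29210008e+01, -5.87072614e-02]), np.float64(0.4379734962342354)) -3.3636783037268603
```

Emit:
carry_out:
  increments:
    - [1,-20,57,0,0]
    - [1,-40,114,0,0]
    - [1,-60,171,0,0]
    - [1,-80,228,0,0]
    - [1,-100,270,0,0]

```text
t: 17.9
tool_pos: [383.9, 295.7, 236.6]
orientation: [3.14, -0.089, -0.001]
force: [0.4, -0.8, -0.0]
width: 1.0
finger_force: 0.0
```

Emit:
carry_out:
  increments:
    - [1,-9,16,-50,0]
    - [1,-9,16,-100,0]
    - [1,-9,16,-110,0]
    - [1,-9,16,-110,0]

```text
t: 18.4
tool_pos: [375.8, 309.4, 127.4]
orientation: [3.14, -0.091, -0.001]
force: [-0.2, -1.3, 0.2]
width: 1.003
finger_force: 0.0
```

```bash
python3 - <<'E'
from h import *
st(); 
E
```

```text
18.4 [375.8 309.4 127.4] yaw -3.31 [-0.2 -1.3  0.2] 1.003
```

The knob is centred on the riser within about 1 mm. Next is the foot.

Emit:
carry_out:
  increments:
    - [1,0,0,-45,0]
    - [1,0,0,-85,0]
    - [1,0,0,-101,0]
    - [1,0,0,-101,0]
    - [0.4,0,0,-101,0]

```text
t: 19.02
tool_pos: [376.2, 309.7, 27.9]
orientation: [-3.139, 0.091, -0.003]
force: [-0.1, 0.5, 1.0]
width: 0.941
finger_force: 0.0
```

Emit:
carry_out:
  increments:
    - [0.2,0,0,0,0]
    - [0.03,0,0,0,0]
    - [0.03,0,0,0,0]
    - [0.03,0,0,0,0]
    - [0.03,0,0,0,0]

```text
t: 19.65
tool_pos: [375.2, 309.2, 26.4]
orientation: [3.14, -0.09, -0.0]
force: [0.1, -0.4, -0.5]
width: 0.425
finger_force: 0.0
```

Emit:
carry_out:
  increments:
    - [0.03,0,0,0,0]
    - [0.03,0,0,0,0]
    - [0.03,0,0,0,0]
    - [0.03,0,0,0,0]

```text
t: 20.15
tool_pos: [375.2, 309.2, 26.4]
orientation: [3.14, -0.09, -0.0]
force: [0.6, -0.4, -0.5]
width: 0.1
finger_force: 30.0
```

Emit:
carry_out:
  increments:
    - [0.03,0,0,30,0]
    - [0.03,0,0,90,0]
    - [0.03,0,0,150,0]
    - [0.03,25,-50,160,0]
    - [0.03,50,-100,160,0]

```text
t: 20.78
tool_pos: [425.8, 208.5, 187.8]
orientation: [-3.139, 0.087, -0.004]
force: [0.9, 0.4, -0.3]
width: 0.096
finger_force: 30.0
```

Emit:
carry_out:
  increments:
    - [0.03,25,-55,0,0]
    - [0.03,50,-110,0,0]
    - [0.03,75,-165,0,0]
    - [0.03,100,-220,0,0]
    - [0.03,125,-270,0,0]

```text
t: 21.4
tool_pos: [550.6, -62.9, 186.3]
orientation: [-3.14, 0.091, 0.0]
force: [0.0, 0.3, -0.5]
width: 0.1
finger_force: 30.0
```

Emit:
carry_out:
  increments:
    - [0.03,27,-41,0,0]
    - [0.03,27,-41,-40,0]
    - [0.03,27,-41,-80,0]
    - [0.03,27,-41,-100,0]
    - [0.03,27,-41,-100,0]

```text
t: 22.02
tool_pos: [576.4, -101.6, 85.0]
orientation: [-3.14, 0.09, 0.005]
force: [0.5, -0.7, -0.5]
width: 0.102
finger_force: 30.0
```

Emit:
carry_out:
  increments:
    - [0.03,0,0,0,0]

```text
t: 22.15
tool_pos: [577.6, -101.8, 87.2]
orientation: [3.14, -0.09, 0.001]
force: [0.1, 0.4, -1.2]
width: 0.1
finger_force: 30.0
```

```bash
python3 - <<'E'
from h import *
st()
cv2.imwrite('pics/tmp.png',0*np.ones((2,2)))
a=snap('scene','s2.png'); b=snap('wrist','w6.png')
im=lambda f:cv2.imread('pics/'+f)
u,v=w2p(a,(577,-102,60)); u,v=int(u),int(v); print(u,v)
A=cv2.resize(im('s2.png')[v-60:v+40,u-50:u+50],(400,400),interpolation=2); cv2.imwrite('pics/m1.png',np.hstack([A,cv2.resize(im('w6.png'),(400,300))[:300].repeat(1,0) if 0 else cv2.copyMakeBorder(cv2.resize(im('w6.png'),(400,300)),0,100,0,0,0)]))
E
```

```text
22.15 [ 577.6 -101.8   87.2] yaw -3.28 [ 0.1  0.4 -1.2] 0.1
251 214[ WARN:0@0.808] global loadsave.cpp:1063 imwrite_ Unsupported depth image for selected encoder is fallbacked to CV_8U.
```

View pics/m1.png

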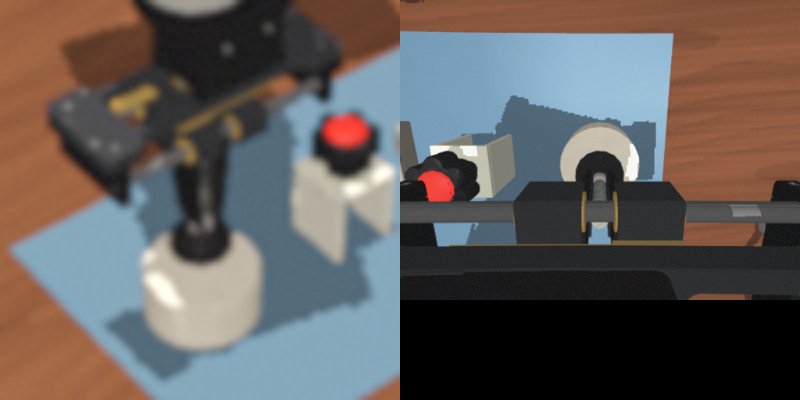

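The foot hangs upright over the round plinth, with its pad above the top and the riser and knob well clear.

Emit:
carry_out:
  increments:
    - [0.03,0,-0.3,-12,0]
    - [0.03,0,-0.3,-19,0]
    - [0.03,0,-0.3,-20,0]
    - [0.03,0,-0.3,-20,0]

```text
t: 22.75
tool_pos: [577.2, -102.1, 66.3]
orientation: [3.14, -0.09, -0.0]
force: [-0.8, 0.1, -0.9]
width: 0.102
finger_force: 30.0
```

Emit:
carry_out:
  increments:
    - [0.03,0,0,-0.8,0]
    - [0.03,0,0,-0.8,0]
    - [0.03,0,0,-0.8,0]

```text
t: 23.12
tool_pos: [577.4, -102.1, 65.9]
orientation: [3.14, -0.09, 0.001]
force: [-0.9, 0.9, 4.6]
width: 0.101
finger_force: 30.0
```

Emit:
carry_out:
  increments:
    - [0.03,0,0,-0.6,0]
    - [0.03,0,0,-0.6,0]
    - [0.03,0,0,-0.6,0]

```text
t: 23.5
tool_pos: [577.4, -102.1, 65.9]
orientation: [3.14, -0.09, 0.001]
force: [-2.0, 0.8, 11.6]
width: 0.098
finger_force: 30.0
```

Emit:
carry_out:
  increments:
    - [0.03,0,0,0.8,0]
    - [0.3,0,0,0.8,0]
    - [0.6,0,0,0.8,0]
    - [0.7,0,0,0.8,0]
    - [0.7,0,0,0.8,0]

```text
t: 24.12
tool_pos: [577.2, -102.1, 65.7]
orientation: [3.14, -0.09, -0.0]
force: [0.6, 0.3, 0.0]
width: 0.465
finger_force: 0.0
```

Emit:
carry_out:
  increments:
    - [0.7,0,0,40,0]
    - [0.7,0,0,90,0]
    - [0.8,0,0,130,0]
    - [1,-40,-10,170,0]
    - [1,-90,-30,180,0]

```text
t: 24.75
tool_pos: [487.1, -132.2, 247.9]
orientation: [3.139, -0.088, 0.005]
force: [-0.2, -1.1, -0.2]
width: 0.953
finger_force: 0.0
```

Emit:
carry_out:
  increments:
    - [1,-20,0,0,0]
    - [1,-20,0,0,0]
    - [1,-20,0,0,0]

```text
t: 25.12
tool_pos: [468.0, -132.1, 245.8]
orientation: [3.14, -0.09, 0.001]
force: [0.2, 0.1, -0.3]
width: 1.0
finger_force: 0.0
```

```bash
python3 - <<'E'
from h import *
st(); c=snap('wrist','w7.png'); crop('w7.png',120,0,380,190,3,'w7b.png')
E
```

```text
25.12 [ 468.  -132.1  245.8] yaw -3.28 [ 0.2  0.1 -0.3] 1.0
```

View pics/w7b.png

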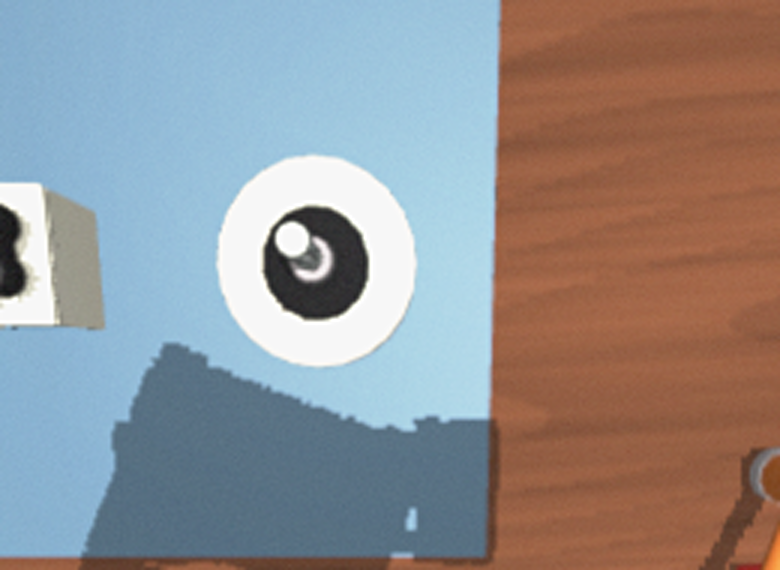

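```bash
python3 - <<'E'
from h import *
c=load('w7.png'); s=lambda u,v:((u+.5)/3-.5+120,(v+.5)/3-.5)
print('pl',p2w(c,*s(316,261),40),'pad',p2w(c,*s(316,263),47),'tip',p2w(c,*s(292,239),120))
E
```

```text
pl [ 577.85687955 -102.02777654   40.        ] pad [ 576.37373452 -102.6013762    47.        ] tip [ 576.28053314 -102.28333247  120.        ]
```

Emit:
carry_out:
  increments:
    - [1,0,-40,-20,-6]
    - [1,3,-90,-50,-12]
    - [1,7,-140,-80,-18]
    - [1,7,-175,-120,-22]
    - [1,7,-175,-140,-22]

```text
t: 25.8
tool_pos: [474.2, -308.9, 102.8]
orientation: [-3.063, 0.692, 0.004]
force: [-0.5, 0.2, -0.1]
width: 1.002
finger_force: 0.0
```

Emit:
carry_out:
  increments:
    - [1,0,0,0,0]
    - [1,0,0,0,0]

```text
t: 26.05
tool_pos: [474.9, -306.9, 106.3]
orientation: [3.065, -0.686, 0.001]
force: [-0.3, -0.5, 1.0]
width: 1.0
finger_force: 0.0
```

```bash
python3 - <<'E'
from h import *
st()
E
```

```text
26.05 [ 474.9 -306.9  106.3] yaw -25.23 [-0.3 -0.5  1. ] 1.0
```

The foot is centred within about 1.5 mm. Next is the orange lever.

Emit:
carry_out:
  increments:
    - [1,0.5,-0.8,-40,0]
    - [1,0.5,-0.8,-80,0]
    - [1,0.5,-0.8,-101,0]
    - [1,0.5,-0.8,-102,0]
    - [0.6,0.5,-0.8,-102,0]

```text
t: 26.68
tool_pos: [475.5, -308.1, 5.2]
orientation: [3.065, -0.687, 0.003]
force: [0.2, -0.9, 0.3]
width: 0.942
finger_force: 0.0
```

Emit:
carry_out:
  increments:
    - [0.15,0,0,0,0]
    - [0.15,0,0,0,0]
    - [0.15,0,0,0,0]
    - [0.15,0,0,0,0]
    - [0.15,0,0,0,0]

```text
t: 27.3
tool_pos: [474.7, -307.9, 3.8]
orientation: [3.065, -0.688, -0.0]
force: [-0.5, 0.0, -0.6]
width: 0.428
finger_force: 0.0
```

Emit:
carry_out:
  increments:
    - [0.15,0,0,0,0]
    - [0.15,0,0,0,0]
    - [0.15,0,0,0,0]
    - [0.15,0,0,0,0]

```text
t: 27.8
tool_pos: [474.7, -307.9, 3.8]
orientation: [3.065, -0.688, -0.0]
force: [0.0, -0.4, -0.5]
width: 0.247
finger_force: 30.0
```

```bash
python3 - <<'E'
from h import *
st()
E
```

```text
27.8 [ 474.7 -307.9    3.8] yaw -25.29 [ 0.  -0.4 -0.5] 0.247
```

Emit:
carry_out:
  increments:
    - [0.15,0,0,30,0]
    - [0.15,0,0,90,0]
    - [0.15,0,0,150,4]
    - [0.15,0,40,176,12]
    - [0.15,0,95,176,22]

```text
t: 28.42
tool_pos: [475.2, -212.9, 181.8]
orientation: [3.138, -0.085, 0.006]
force: [0.6, 0.3, -1.7]
width: 0.253
finger_force: 30.0
```

Emit:
carry_out:
  increments:
    - [0.15,10,60,0,0]
    - [0.15,30,115,0,0]
    - [0.15,50,170,0,0]
    - [0.15,70,225,0,0]
    - [0.15,90,280,0,0]

```text
t: 29.05
tool_pos: [565.0, 69.1, 179.8]
orientation: [3.14, -0.09, -0.0]
force: [0.8, -1.1, -1.1]
width: 0.25
finger_force: 30.0
```

Emit:
carry_out:
  increments:
    - [0.15,15,50,0,0]
    - [0.15,26,80,-10,0]
    - [0.15,26,80,-60,0]
    - [0.15,26,80,-110,0]
    - [0.15,26,80,-140,0]

```text
t: 29.68
tool_pos: [589.6, 147.2, 37.4]
orientation: [3.14, -0.09, -0.004]
force: [-0.3, 0.3, -0.6]
width: 0.25
finger_force: 30.0
```

Emit:
carry_out:
  increments:
    - [0.15,0,0,0,0]
    - [0.15,0,0,0,0]

```text
t: 29.92
tool_pos: [591.3, 147.2, 41.0]
orientation: [-3.14, 0.09, -0.002]
force: [0.1, -0.8, -1.8]
width: 0.249
finger_force: 30.0
```

```bash
python3 - <<'E'
from h import *
st()
E
```

```text
29.93 [591.3 147.2  41. ] yaw -3.29 [ 0.1 -0.8 -1.8] 0.249
```

Emit:
carry_out:
  increments:
    - [0.15,-0.2,0,-8,0]
    - [0.15,-0.2,0,-10,0]
    - [0.15,-0.2,0,-10,0]
    - [0.15,-0.2,0,-10,0]

```text
t: 30.42
tool_pos: [590.6, 147.2, 30.1]
orientation: [3.14, -0.09, 0.001]
force: [-0.1, -0.5, -1.1]
width: 0.25
finger_force: 30.0
```

Emit:
carry_out:
  increments:
    - [0.15,0,0,-1,0]
    - [0.15,0,0,-1,0]
    - [0.15,0,0,-1,0]

```text
t: 30.8
tool_pos: [590.5, 147.1, 28.8]
orientation: [3.14, -0.09, -0.0]
force: [0.5, -0.0, -1.8]
width: 0.25
finger_force: 30.0
```

Emit:
carry_out:
  increments:
    - [0.15,0,0,-0.8,0]
    - [0.15,0,0,-0.8,0]
    - [0.15,0,0,-0.8,0]

```text
t: 31.18
tool_pos: [590.6, 147.1, 28.8]
orientation: [3.14, -0.09, 0.001]
force: [-2.0, -0.5, 6.1]
width: 0.248
finger_force: 30.0
```

Emit:
carry_out:
  increments:
    - [0.15,0,0,0.5,0]
    - [0.4,0,0,0.5,0]
    - [0.7,0,0,0.5,0]
    - [0.7,0,0,0.5,0]
    - [0.7,0,0,0.5,0]

```text
t: 31.8
tool_pos: [590.5, 147.1, 28.4]
orientation: [3.14, -0.09, -0.0]
force: [0.5, 0.3, 0.0]
width: 0.615
finger_force: 0.0
```

Emit:
carry_out:
  increments:
    - [0.7,0,0,40,0]
    - [0.7,0,0,90,0]
    - [0.8,0,0,140,0]
    - [1,-40,0,190,0]
    - [1,-100,0,210,0]

```text
t: 32.42
tool_pos: [492.5, 147.1, 240.0]
orientation: [-3.14, 0.091, -0.006]
force: [-0.1, 0.3, 0.9]
width: 0.956
finger_force: 0.0
```

Emit:
carry_out:
  increments:
    - [1,0,-40,0,0]
    - [1,0,-90,0,0]
    - [1,0,-90,0,0]

```text
t: 32.8
tool_pos: [492.3, 54.9, 238.1]
orientation: [3.14, -0.095, 0.001]
force: [0.2, 0.6, 0.5]
width: 1.002
finger_force: 0.0
```

```bash
python3 - <<'E'
from h import *
st(); c=snap('wrist','w8.png'); crop('w8.png',60,0,380,230,2.5,'w8b.png')
E
```

```text
32.8 [492.3  54.9 238.1] yaw -3.47 [0.2 0.6 0.5] 1.002
```

View pics/w8b.png

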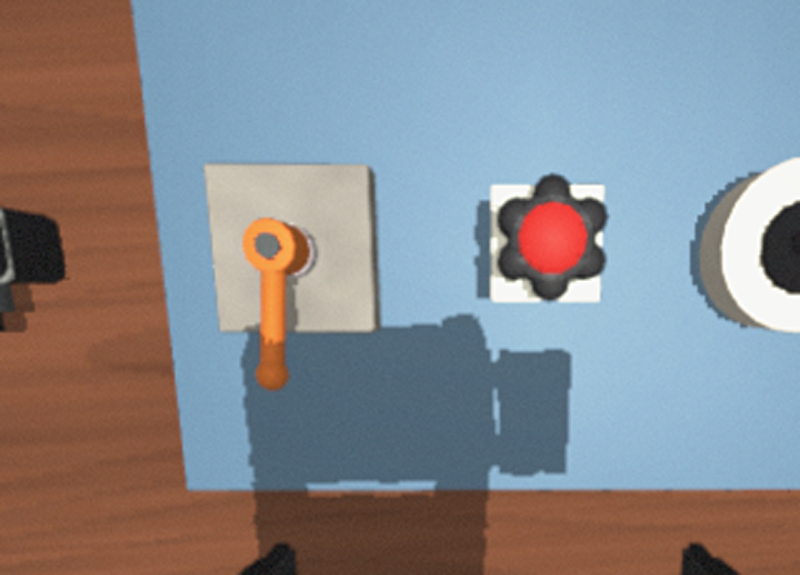

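The lever stands upright on the square plinth, hub ring at (270,245) with its arm towards the robot, and the knob is still on the riser. Now I'll find the handle at close range.

Emit:
carry_out:
  increments:
    - [1,-12,-62,0,0]
    - [1,-24,-122,0,0]
    - [1,-36,-182,0,0]
    - [1,-48,-242,0,0]
    - [1,-60,-302,0,0]

```text
t: 33.48
tool_pos: [432.4, -245.9, 237.9]
orientation: [3.14, -0.088, 0.0]
force: [1.9, 0.1, -0.1]
width: 1.002
finger_force: 0.0
```

Emit:
carry_out:
  increments:
    - [1,-7,-43,0,0]
    - [1,-7,-43,0,0]
    - [1,-7,-43,0,0]

```text
t: 33.85
tool_pos: [425.7, -286.9, 237.6]
orientation: [-3.14, 0.089, 0.001]
force: [-0.1, -0.5, 0.0]
width: 0.998
finger_force: 0.0
```

```bash
python3 - <<'E'
from h import *
c=load('w8.png'); s=lambda u,v:((u+.5)/2.5-.5+60,(v+.5)/2.5-.5)
print('hub',p2w(c,*s(270,245),67),'armend',p2w(c,*s(272,375),80))
r=fit(c,[s(*p) for p in[(206,165),(370,167),(375,330),(220,331)]],[(40,40,25),(40,-40,25),(-40,-40,25),(-40,40,25)],[590,147,0]);print('sq',r)
st(); c=snap('wrist','w9.png')
hsv=cv2.cvtColor(c['img'],cv2.COLOR_RGB2HSV)
red=cv2.inRange(hsv,(0,180,60),(6,255,255))|cv2.inRange(hsv,(174,180,60),(180,255,255))
n,l,S,ce=cv2.connectedComponentsWithStats(red)
for i in range(1,n):
    if S[i][4]>200: print(S[i],ce[i].round(1),p2w(c,*ce[i],36).round(0))
crop('w9.png',110,80,370,260,3,'w9b.png')
E
```

```text
hub [590.82951766 145.80135961  67.        ] armend [535.09731475 148.82320395  80.        ]
sq (array([ 5.90872621e+02,  1.46424562e+02, -6.49237390e-02]), np.float64(1.4438700209105946))
33.85 [ 425.7 -286.9  237.6] yaw -3.26 [-0.1 -0.5  0. ] 0.998
[258 166  19  83 585] [266.2 199.3] [ 393. -300.   36.]
[298 227  34  23 300] [310.4 237.1] [ 336. -357.   36.]
```

View pics/w9b.png

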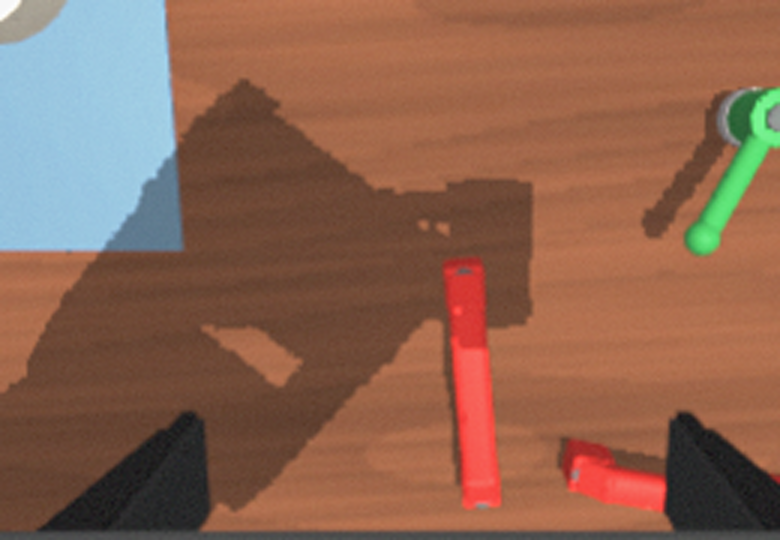

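The wanted handle runs from (463,260) to (482,508) in the crop, its bar centre line from about (465,285) to (480,480). The other handle, at (620,480), is clear of it.

```bash
python3 - <<'E'
from h import *
c=load('w9.png'); s=lambda u,v:((u+.5)/3-.5+110,(v+.5)/3-.5+80)
for z in (0,5,10,20,36):
    a,b=p2w(c,*s(463,260),z),p2w(c,*s(482,508),z); print(z,a.round(1),b.round(1),((a+b)/2).round(1),np.hypot(*(a-b)[:2]),np.degrees(np.arctan2(*(a-b)[1::-1])))
a,b=p2w(c,*s(467,300),36),p2w(c,*s(480,470),36);print(a,b,np.degrees(np.arctan2(*(a-b)[1::-1])))
E
```

```text
0 [ 430.7 -299.7    0. ] [ 304.2 -303.2    0. ] [ 367.4 -301.5    0. ] 126.61326762008893 1.5546826677848677
5 [ 431.5 -299.6    5. ] [ 306.5 -303.     5. ] [ 369.  -301.3    5. ] 125.05848226913827 1.5546826677848873
10 [ 432.3 -299.5   10. ] [ 308.9 -302.9   10. ] [ 370.6 -301.2   10. ] 123.50369691818754 1.554682667784855
20 [ 433.9 -299.3   20. ] [ 313.6 -302.6   20. ] [ 373.8 -301.    20. ] 120.3941262162862 1.554682667784868
36 [ 436.5 -299.    36. ] [ 321.1 -302.1   36. ] [ 378.8 -300.5   36. ] 115.41881309324394 1.554682667784886
[ 418.98564958 -299.85837924   36.        ] [ 339.88757693 -302.01501626   36.        ] 1.5618028264028823
```

Emit:
carry_out:
  increments:
    - [0.5,-25,-13.6,-40,4.8]
    - [0.5,-47,-13.6,-90,4.8]
    - [0.5,-47,-13.6,-140,4.8]
    - [0.5,-47,-13.6,-150,4.8]
    - [0.5,-47,-13.6,-150,4.8]

```text
t: 34.52
tool_pos: [379.2, -301.1, 88.4]
orientation: [3.141, 0.044, -0.0]
force: [0.1, 0.7, 1.1]
width: 0.537
finger_force: 0.0
```

Emit:
carry_out:
  increments:
    - [0.5,0,0,-30,0]
    - [0.5,0,0,-40,0]
    - [0.5,0,0,-40,0]

```text
t: 34.9
tool_pos: [378.8, -301.6, 48.6]
orientation: [3.141, 0.042, 0.001]
force: [-0.6, 0.0, -0.1]
width: 0.499
finger_force: 0.0
```

```bash
python3 - <<'E'
from h import *
st()
E
```

```text
34.9 [ 378.8 -301.6   48.6] yaw 1.54 [-0.6  0.  -0.1] 0.499
```

Emit:
carry_out:
  increments:
    - [0.5,0,0.8,-20,0]
    - [0.5,0,0.8,-27.5,0]
    - [0.5,0,0.8,-27.5,0]
    - [0.1,0,0.8,-27.5,0]
    - [0.1,0,0.8,-27.5,0]

```text
t: 35.52
tool_pos: [378.6, -300.8, 20.8]
orientation: [3.141, 0.042, 0.001]
force: [0.2, -0.3, -0.2]
width: 0.344
finger_force: 0.0
```

Emit:
carry_out:
  increments:
    - [0.1,0,0,0,0]
    - [0.1,0,0,0,0]
    - [0.1,0,0,0,0]
    - [0.1,0,0,0,0]
    - [0.1,0,0,0,0]

```text
t: 36.15
tool_pos: [378.4, -300.7, 20.5]
orientation: [3.141, 0.041, 0.0]
force: [0.1, 0.4, 5.4]
width: 0.168
finger_force: 30.0
```

Emit:
carry_out:
  increments:
    - [0.1,0,0,30,0]
    - [0.1,0,0,80,0]
    - [0.1,0,0,130,0]
    - [0.1,0,0,130,0]

```text
t: 36.65
tool_pos: [379.3, -301.5, 153.1]
orientation: [3.137, 0.042, 0.006]
force: [0.5, 0.4, -1.1]
width: 0.167
finger_force: 30.0
```

Emit:
carry_out:
  increments:
    - [0.1,15,40,0,10]
    - [0.1,30,80,0,20]
    - [0.1,45,120,0,30]
    - [0.1,60,160,0,40]
    - [0.1,75,200,0,50]

```text
t: 37.28
tool_pos: [453.3, -99.2, 149.0]
orientation: [-2.824, -1.373, 0.002]
force: [0.7, 0.3, 0.0]
width: 0.164
finger_force: 30.0
```

Emit:
carry_out:
  increments:
    - [0.1,8,40,0,10]
    - [0.1,16,80,0,20]
    - [0.1,21,110,0,30]
    - [0.1,21,129.5,0,35.2]
    - [0.1,21,129.5,0,35.2]

```text
t: 37.9
tool_pos: [473.8, 29.7, 149.1]
orientation: [-2.281, -2.158, 0.002]
force: [-0.3, 0.8, -1.3]
width: 0.17
finger_force: 30.0
```

Emit:
carry_out:
  increments:
    - [0.1,0,0,-40,0]
    - [0.1,0,0,-80,0]
    - [0.1,0,0,-110,0]
    - [0.1,0,0,-110,0]
    - [0.1,0,0,-110,0]

```text
t: 38.52
tool_pos: [474.6, 28.4, 40.8]
orientation: [2.286, 2.155, 0.0]
force: [-0.9, 0.1, -0.1]
width: 0.166
finger_force: 30.0
```

```bash
python3 - <<'E'
from h import *
st()
E
```

```text
38.52 [474.6  28.4  40.8] yaw 86.63 [-0.9  0.1 -0.1] 0.166
```

Emit:
carry_out:
  increments:
    - [0.1,0,0.3,-10,0.1]
    - [0.1,0,0.3,-18,0.1]
    - [0.1,0,0.3,-19,0.1]
    - [0.1,0,0.3,-19,0.1]

```text
t: 39.02
tool_pos: [474.4, 29.2, 21.4]
orientation: [2.282, 2.159, 0.0]
force: [-0.5, 0.0, -0.9]
width: 0.168
finger_force: 30.0
```

Emit:
carry_out:
  increments:
    - [0.1,0,0,-1,0]
    - [0.1,0,0,-1,0]
    - [0.1,0,0,-1,0]

```text
t: 39.4
tool_pos: [474.5, 29.1, 20.5]
orientation: [2.282, 2.159, 0.0]
force: [0.2, -0.2, 0.4]
width: 0.166
finger_force: 30.0
```

Emit:
carry_out:
  increments:
    - [0.1,0,0,-0.5,0]
    - [0.1,0,0,-0.5,0]
    - [0.1,0,0,-0.5,0]

```text
t: 39.78
tool_pos: [474.5, 29.2, 20.4]
orientation: [2.282, 2.158, 0.001]
force: [-1.5, -0.0, 10.0]
width: 0.168
finger_force: 30.0
```

Emit:
carry_out:
  increments:
    - [0.1,0,0,0.5,0]
    - [0.4,0,0,0.5,0]
    - [0.4,0,0,0.5,0]
    - [0.4,0,0,0.5,0]

```text
t: 40.28
tool_pos: [474.4, 29.1, 20.3]
orientation: [-2.282, -2.159, 0.0]
force: [-0.5, -0.2, 0.2]
width: 0.383
finger_force: 0.0
```

Emit:
carry_out:
  increments:
    - [0.4,0,0,25,0]
    - [0.4,0,0,80,0]
    - [0.4,0,0,140,0]
    - [0.4,0,0,200,0]
    - [0.4,0,0,230,0]

```text
t: 40.9
tool_pos: [474.8, 29.1, 253.5]
orientation: [2.28, 2.157, 0.004]
force: [0.5, -0.6, -0.4]
width: 0.401
finger_force: 0.0
```

Emit:
carry_out:
  increments:
    - [0.4,-30,-60,0,0]
    - [0.4,-40,-120,0,0]
    - [0.4,-40,-180,0,0]
    - [0.4,-40,-240,0,0]
    - [0.4,-40,-300,0,0]

```text
t: 41.52
tool_pos: [434.0, -272.9, 250.4]
orientation: [2.282, 2.158, 0.0]
force: [0.9, 1.0, 0.7]
width: 0.398
finger_force: 0.0
```

Emit:
carry_out:
  increments:
    - [0.4,-80,-60,0,0]
    - [0.4,-90,-120,0,0]
    - [0.4,-90,-120,0,0]

```text
t: 41.9
tool_pos: [342.7, -393.1, 250.2]
orientation: [2.285, 2.156, -0.0]
force: [0.1, -0.0, -0.6]
width: 0.401
finger_force: 0.0
```

```bash
python3 - <<'E'
from h import *
st(); c=snap('top','t2.png'); d=snap('scene','s3.png')
A=cv2.resize(cv2.imread('pics/t2.png')[120:270,90:310],None,fx=3,fy=3,interpolation=2)[:, :440]
A=cv2.resize(cv2.imread('pics/t2.png')[120:245,140:305],(528,400),interpolation=2)
B=cv2.resize(cv2.imread('pics/s3.png')[140:280,190:375],(264*2,400),interpolation=2)
cv2.imwrite('pics/fin.png',cv2.resize(np.hstack([A,B]),(800,303)))
hsv=cv2.cvtColor(c['img'],cv2.COLOR_RGB2HSV)
red=cv2.inRange(hsv,(0,180,90),(6,255,255))|cv2.inRange(hsv,(174,180,90),(180,255,255))
n,l,S,ce=cv2.connectedComponentsWithStats(red)
for i in range(1,n):
    if S[i][4]>50 and S[i][0]<300:
        r=cv2.minAreaRect(np.argwhere(l==i)[:,::-1].astype(np.float32)); z=36 if r[1][0]+r[1][1]>30 else 98
        print(r,p2w(c,*ce[i],z).round(1))
E
```

```text
41.9 [ 342.7 -393.1  250.2] yaw 86.68 [ 0.1 -0.  -0.6] 0.401
((224.50003051757812, 174.50001525878906), (8.485280990600586, 8.485280990600586), 45.0) [583.6  23.8  98. ]
((224.5022430419922, 217.96682739257812), (38.91361999511719, 4.257215976715088), 3.8140745162963867) [473.6  24.5  36. ]
```

View pics/fin.png

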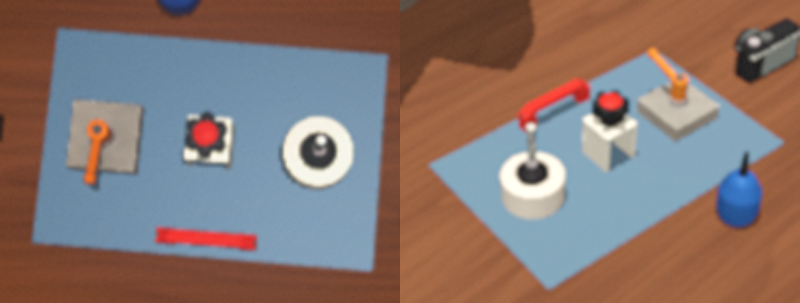

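The final view shows the foot, knob on riser, and lever all upright in the row. The handle is on its feet in front of the riser, parallel to the row and on the mat (157–256, 240). The camera and blower look untouched, and the robot is clear. Handing in.

```bash
python3 -c "
from station import bot
print(bot.sign_off())"
```

```text
the job is handed in; nothing more can be done
None
```

The group is set up as asked and handed in at about 42 s: in the last checks the riser, knob, foot and lever sat within about 2 mm of centre, the handle is about 4–5 mm off the riser's centre line along the row, and the camera and blower were never touched.

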